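# Seal the culture transport canister

### The job

The culture dish is packed in the clear canister; seal it for transport. Swing the blue hinged lid down flat onto the mouth, twist its captive orange winged cap clockwise as far as it goes, then push the red sliding fork lock fully home over the end of the wing. Leave the tape roll, objective can, tally counter and petri dish lying around it where they are.

Things in the scene. Friction and masses are not known exactly. Their poses are not given: they have to be found in the camera images.
- canister: Clear jar, 88 mm wide, 82 mm tall, fixed on an aluminium foot (130 x 162 mm) screwed to the bench; a culture dish lies in it. Origin on the jar's axis at bench level, z up. In its frame the lid's hinge is on the +x side (roughly away from the robot), the red lock on the -y side, on a guide block spanning x +-23 mm, y -60 to -100 mm, 104 mm high with its rails.
- lid_hinge (a point): The lid's hinge axis: 54 mm to +x of the jar's axis, 84 mm above the bench; the hinge axis is parallel to the canister's y.
- canister_lid (a joint): Angle of the blue lid (ring 92 mm wide, 6 mm thick): 0 closed flat on the mouth, 1.57 upright over the hinge, 2.0 leaning back at its stop. The stiff hinge stays where it is left. The cap has bayonet lugs: the lid closes only with the cap near 0 and cannot be opened once the cap is turned on.
- lid_tab (a point): Middle of the outer (upper when closed) face of the blue 32 mm wide thumb tab at the lid's free end, 116 mm from the hinge axis, 4 mm outside the hinge plane; the tab's end is 126 mm from the axis and its face is bare from 97 mm on. Lid closed: 62 mm to -x of the jar's axis, 88 mm up. Axes: z is the lid's outward normal, x points to the hinge.
- canister_cap (a joint): Turn of the orange captive cap in the lid: 0 = off (wing bar along the lid's length, hinge to tab), 1.571 = fully on, at its stop (wing bar across, one end toward the red lock). Grows clockwise seen from above.
- wing_end (a point): Top of the upright wing bar (78 long, 12 thick), 30 mm from the cap's axis, on the end nearest the tab when the cap is at 0. Lid closed: the bar stands centred on the jar's axis, top 121 mm above the bench, over a flange 84 mm wide (top at 93) and a hub 46 mm wide (top at 103). Turning on takes this end from the canister's -x side to +y. x: toward the cap's axis.
- canister_lock (a joint): Travel of the red fork lock along the canister's +y toward the cap: 0 withdrawn, 0.026 m fully home. Its fork has a 19 mm wide slot that straddles the end of the wing bar when the cap is fully on.
- lock_push (a point): Centre of the outer (-y) face of the lock's upright thumb plate, where it is pushed toward the cap (+y). The plate is 35 mm wide, 8 mm thick, its top 9 mm above this point. Withdrawn, this point is 104 mm to -y of the jar's axis, 118 mm above the bench.
- tape: Loose roll of tan tape, 104 mm across, 25 mm high, a bystander. Origin under its centre.
- objective_can: Loose black cylindrical objective can, 41 mm across, 68 mm high, a bystander. Origin under its centre.
- tally_counter: Loose hand tally counter, 54 x 69 x 24 mm, a bystander. Origin under its centre.
- petri: Loose shallow petri dish, 60 mm across, 14 mm high, a bystander. Origin under its centre.

How it is judged:
By the outcome, as a careful person would: the job done as asked, in the order asked, and still so for the second after the job is handed in, with the robot touching nothing.
It also fails if it takes over 58 s, if anything falls off the work surface, if the arm or the gripper's body presses on something with over 40 N, if the wrist force passes 120 N, or if a joint passes its speed limit or range.

### The arm

A 6-joint arm with a two-finger parallel gripper is mounted at the origin on a cart in front of the work surface, level with it; the furniture and walls round the work are solid. World frame = base frame: x ahead of the robot, y to its left, z up, the work surface at z = 0. Lengths are in m, angles in rad, forces in N, time in s.
With the tool pointing down it reaches from about 0.375 to 0.9 m from the base axis. Payload 3.1 kg.
Tool frame: the origin (TCP) lies at the very end of the fingers, on their centre line; the grasp point (between the pads) lies 19 mm behind it; z points along the fingers, x is the direction in which the jaws open and shut, and the axes are right-handed (so a half turn about z gives the same grasp; the last joint's range is limited). The gripper opens to 87 mm and grips with 3 to 60 N. Pads are 19 mm wide; open, the fingers measure 117 mm over their backs; the gripper's body (75 mm by 190 mm) begins 51 mm behind the grasp point.
Start: joints at [1.169, 0.527, 1.433, -0, 1.181, -0.178], TCP at [0.138, 0.61, 0.223] pointing down, gripper open.
Joint ranges: [-3.08, 3.08], [-0.75, 2.2], [0.22, 2.44], [-1.43, 4.57], [0, 2.65], [-2.85, 2.85]. Speed limits (rad/s): [2.79, 2.79, 3.14, 3.14, 3.14, 3.14].

### API

Orientations are given as a unit quaternion [x, y, z, w].
In Python, from rig import robot gives the robot as it stands. The module is installed in compiled form; this text tells all that it offers.
- The arm moves only by the tool play_rows, never from a script. Its argument "increments" is one flat list of numbers, 4 for each row, row after row: the shift along the tool's x, y, z in cm, then the turn about the tool's z in rad. In form: [dx, dy, dz, twist, dx, dy, dz, twist, ...]. A call has 1 to 5 rows; each row shifts and turns the commanded pose from where the row before left it, along the tool's axes as they then stand; what a row does not reach is not made up. A row lasts 1/10 s, in which the tool goes at most 50 mm and 8.59 degrees, less where a joint would pass 70% of its speed; a pose out of reach is approached as far as the arm can. A call is refused whole if a number of a shift passes 5 or a number of a turn 0.15, either way. A call with a gripper value outside its range is refused whole. "fingers" is the finger opening in cm, from 0 to 8.7, set as the call begins (left out, the last holds). The fingers move at their own pace and stop on an object; "newtons" is the grip in N (left out, the last holds). Time passes only in rows, so rows that do not move let the fingers close. It gives the time, the measured TCP pose, the force and the opening at its end, in the units of the state.
- robot.get_obs(): the state, without advancing time (a new reading comes with each control period).
- robot.camera(name): name is "side" or "top" or "wrist"; returns the picture (480x640x3 uint8, blue, green, red); there is no depth.
- robot.get_calibration(name): a dict with "fx", "fy", "cx", "cy" (pixels), "R" (3x3) and "t" (3): a world point X has camera coordinates R X + t. Camera axes: x right, y down, z forward; pixel columns grow to the right and rows downward; lengths in m; the calibration is good to about 2 mm. A picture is of the moment at which its call begins: read the wrist's pose just before it. get_calibration takes no time and is no camera call; for the wrist camera it gives the pose at the moment of the call.
- robot.hand_in(): hands the job in, once; it reports no verdict.
The state is a dict: "time": time; "q": joint angles; "joint_velocities": joint speeds; "joint_torque": joint torques, N m; "position": TCP position; "tool_rot": TCP orientation; "ft_force": force on the tool from outside, world axes, zero at the start; "moment": the same for the moment, N m; "grip_width": finger opening in m.
Only numpy, scipy, OpenCV 4.12 (cv2) and the standard library are available. Lean on these libraries where they do the work, as an engineer would, in place of code of your own. Each camera call takes 0.05 s, during which the arm holds its last target. There are 200 camera calls.

## Working session

There is one attempt and no reset: what is moved stays moved. The work goes in short steps, Python scripts to look and compute and a tool call to move; the robot and the scene stay as the last step left them, time stands still between calls to the robot, and variables do not carry over. Pictures are saved under pics/ and viewed, about 8 in all and at most 12, crops included, and the job is handed in when it is done.

Besides the shell and the picture viewer there is one more tool, called after ">>>" as name(argument=value, ...) on one line, values as JSON. play_rows: Moves the arm, as the interface text tells. Its arguments: {"type":"object","properties":{"increments":{"type":"array","items":{"type":"number"}},"fingers":{"type":"number"},"newtons":{"type":"number"}},"required":["increments"]}

```bash
mkdir -p pics
python3 - <<'E'
from rig import robot
import cv2,numpy as np
o=robot.get_obs();print(o)
for n in("side","top"):
    cv2.imwrite(f"pics/{n}0.png",robot.camera(n)); c=robot.get_calibration(n);print(n,c)
E
```

```text
{'time': 0.0, 'q': array([ 1.16952682e+00,  5.28458811e-01,  1.43390430e+00, -1.32444009e-05,
        1.18134622e+00, -1.78507894e-01]), 'joint_velocities': array([-0.00214095,  0.00040458,  0.00089493,  0.00055916, -0.0010277 ,
       -0.00023414]), 'joint_torque': array([ 1.12583530e-03, -4.40043283e+01, -1.76593316e+01,  6.34643831e-02,
        5.81308140e-02, -1.70055200e-04]), 'position': array([0.13777136, 0.60888784, 0.22157549]), 'tool_rot': array([ 7.81318614e-01,  6.24131479e-01, -9.28136763e-04,  5.08605784e-04]), 'ft_force': array([ 0.41778498, -0.19731399,  0.33332555]), 'moment': array([ 0.01751458, -0.00519799, -0.02985619]), 'grip_width': 0.0872181871283765}
side {'fx': 478.91834655839585, 'fy': 478.91834655839585, 'cx': 321.0150612666222, 'cy': 244.96310066184273, 'R': array([[ 0.9989971 , -0.04383091, -0.00914566],
       [-0.02816772, -0.45643938, -0.88930854],
       [ 0.03480476,  0.88867426, -0.45721624]]), 't': array([-0.49393496,  0.11558156,  1.06117978])}
top {'fx': 475.2835843552742, 'fy': 475.2835843552742, 'cx': 319.95810565252197, 'cy': 235.92509381615926, 'R': array([[ 0.02041666, -0.9993311 ,  0.03034009],
       [-0.99728539, -0.02250344, -0.07011025],
       [ 0.07074611, -0.02882631, -0.99707775]]), 't': array([0.00678134, 0.51595984, 0.91025753])}
```

View pics/top0.png

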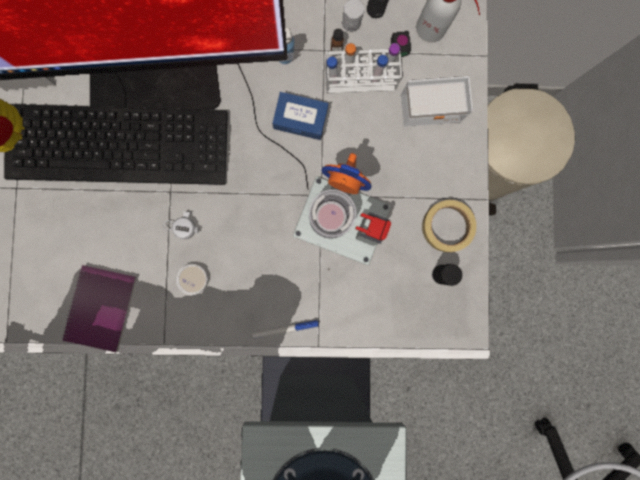

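View pics/side0.png

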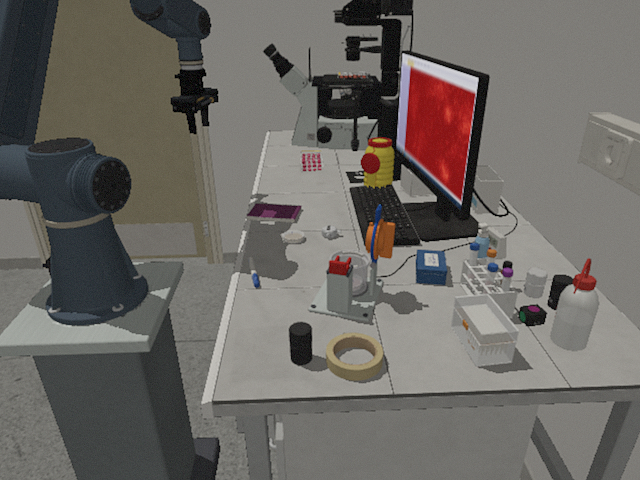

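The top view shows the canister near pixel (335,213) and the lock at (375,227). The lid is standing about upright at (347,178). I'll enlarge both views.

Run:
```python
import cv2,numpy as np
a=cv2.imread("pics/top0.png")[140:270,280:410]; b=cv2.imread("pics/side0.png")[195:325,295:425]
im=np.hstack([cv2.resize(x,(0,0),fx=3.07,fy=3.07,interpolation=cv2.INTER_CUBIC)[:400,:400] for x in(a,b)])
cv2.imwrite("pics/crop0.png",im)
```

```text
(no output)
```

View pics/crop0.png

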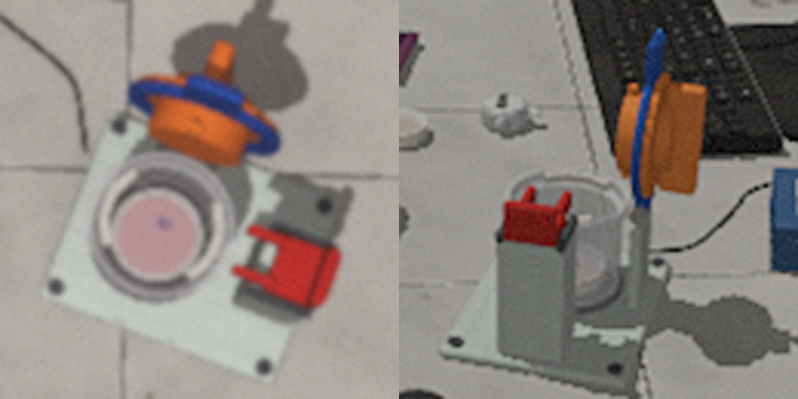

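```bash
cat > h.py <<'E'
import numpy as np
from rig import robot
def proj(n,P):
    c=robot.get_calibration(n);p=c["R"]@np.asarray(P).T+np.array(c["t"])[:,None]
    return np.c_[c["fx"]*p[0]/p[2]+c["cx"],c["fy"]*p[1]/p[2]+c["cy"]]
def W(x,y,yaw,P):
    c,s=np.cos(yaw),np.sin(yaw);P=np.atleast_2d(P)
    return np.c_[x+c*P[:,0]-s*P[:,1],y+s*P[:,0]+c*P[:,1],P[:,2]]
def lid(th,r,n,y=0): # r from hinge, n outward normal
    return [.054-r*np.cos(th)+n*np.sin(th),y,.084+r*np.sin(th)+n*np.cos(th)]
E
python3 - <<'E'
from h import *
from scipy.optimize import least_squares
k=3.07
T=lambda l:np.array(l)/k+[280,140]
S=lambda l:(np.array(l)-[399,0])/k+[295,195]
tops=T([(120,125),(57,287),(264,367),(325,206),(163,226)])
sides=S([(456,342),(615,369),(658,262),(571,190)])
tip=S([(657,32)])
def mod(p):
    x,y,yaw,th,h,a,b1,b2=p
    sc=[(a,b1,h),(-a,b1,h),(-a,-b2,h),(a,-b2,h)]
    t=proj("top",W(x,y,yaw,sc+[(0,0,.082)]))
    s=proj("side",W(x,y,yaw,[sc[2],sc[3],sc[0],(0,0,.082)]))
    s2=proj("side",W(x,y,yaw,[lid(th,.126,.001)]))
    return t,s,s2
def f(p):
    t,s,s2=mod(p)
    return np.r_[(t-tops).ravel(),(s-sides).ravel(),(s2-tip).ravel(),(p[4]-.008)/.004]
r=least_squares(f,[.5,-.02,-.35,1.6,.008,.055,.05,.095])
print(r.x.round(4),r.cost);print(f(r.x).round(1))
x,y,yaw,th=r.x[:4]
P=[(17.5,-104,127),(-17.5,-104,127)]
print((proj("top",W(x,y,yaw,np.array(P)/1000))-[280,140])*k)
print((proj("top",W(x,y,yaw,[lid(th,.126,.004,.016),lid(th,.126,.004,-.016),lid(th,.054,.037,0)]))-[280,140])*k)
print((proj("side",W(x,y,yaw,np.r_[[lid(th,.126,.004,.016),lid(th,.126,.004,-.016)],np.array(P)/1000]))-[295,195])*k+[399,0])
print(W(x,y,yaw,[lid(th,.116,.004),(.054,0,.084),(0,-.104,.118)]))
E
```

```text
[ 0.5577 -0.0033 -0.3421  1.5944  0.0077  0.0564  0.0469  0.0955] 8.425710661566345
[-0.2 -0.   0.   0.   0.  -0.4 -0.2 -1.  -0.  -2.8 -1.4  0.  -0.7  0.1
 -1.3 -0.1 -1.2  1.2 -0.1  0.9 -0.1]
[[350.36840078 244.32765287]
 [329.09187583 302.05110654]]
[[190.21593137  64.6673063 ]
 [248.75934874  86.98857581]
 [226.4509721   52.99533708]]
[[665.66645388  26.38678872]
 [656.47504988  44.48194866]
 [555.57685993 211.06984115]
 [502.26360235 203.53827958]]
[[ 0.6149029  -0.02367633  0.19987351]
 [ 0.60856031 -0.02141788  0.084     ]
 [ 0.52280276 -0.10127803  0.118     ]]
```

>>> play_rows(increments=[0,0,-4,0.12,0,0,-4,0,0,0,-4,0,-3,3.6,0,0,-3,3.6,0,0], fingers=0)

```text
time: 0.6
position: [0.186, 0.529, 0.3437]
tool_rot: [0.817, 0.577, 0.002, -0.0]
ft_force: [1.1, -0.2, -1.4]
grip_width: 0.0549
```

>>> play_rows(increments=[-3,3.6,0,0,-3,3.6,0,0,-3,3.6,0,0,-3,3.6,0,0,-3,3.6,0,0])

```text
time: 1.1
position: [0.3051, 0.3252, 0.3423]
tool_rot: [0.817, 0.576, -0.0, 0.0]
ft_force: [1.7, 0.1, 0.5]
grip_width: 0.0151
```

>>> play_rows(increments=[-3,3.6,0,0,-3,3.6,0,0,-3,3.6,0,0,-3,3.6,0,0,-3,3.6,0,0])

```text
time: 1.6
position: [0.4242, 0.1235, 0.3424]
tool_rot: [0.817, 0.576, -0.0, -0.0]
ft_force: [0.4, 0.7, -1.3]
grip_width: 0.0003
```

Run:
```python
from h import *
import cv2
o=robot.get_obs();print(o["time"],o["position"],o["tool_rot"],o["q"])
import json
c=robot.get_calibration("wrist");print(c, -np.array(c["R"]).T@c["t"])
im=robot.camera("wrist");cv2.imwrite("pics/w1.png",im)
np.savez("w1.npz",**c)
print(proj("wrist",W(.5577,-.0033,-.3421,[(0,0,.082),(.054,0,.084),(0,-.104,.127)])))
```

```text
1.6 [0.42424313 0.1234921  0.3423877 ] [ 8.17406613e-01  5.76061106e-01 -4.87396999e-05 -1.71023905e-04] [ 2.91593820e-02  1.32181952e-01  1.69363177e+00  2.39128317e-04
  1.31604903e+00 -1.19870432e+00]
{'fx': 376.83612665744243, 'fy': 376.83612665744243, 'cx': 319.6643831192264, 'cy': 238.19882979954713, 'R': array([[ 3.35771201e-01,  9.41943488e-01, -4.07041461e-04],
       [ 9.09375204e-01, -3.24048992e-01,  2.60823674e-01],
       [ 2.45549260e-01, -8.79472316e-02, -9.65386371e-01]]), 't': array([-0.25801395, -0.40798697,  0.41196048])} [0.3564903  0.14705758 0.50400867]
[[265.19379137 329.42286236]
 [266.82083685 368.17049   ]
 [167.69377407 349.51348576]]
```

View pics/w1.png

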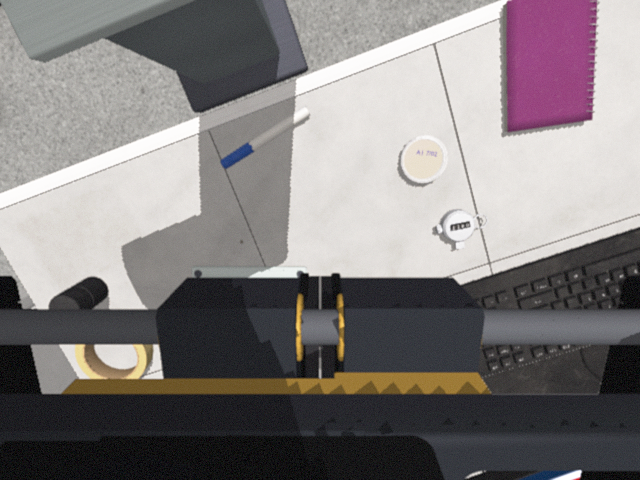

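The gripper hides the lower half of the wrist view. I'll move ahead so the canister comes into the upper half.

>>> play_rows(increments=[-1.7,4.4,0,0,-1.7,4.4,0,0,-1.7,4.4,0,0,-1.7,4.4,0,0,-1.7,4.4,0,0])

```text
time: 2.15
position: [0.6035, -0.0298, 0.342]
tool_rot: [0.817, 0.576, -0.0, -0.0]
ft_force: [0.7, -0.2, 1.4]
grip_width: 0.0004
```

>>> play_rows(increments=[0,2.9,0,0,0,0,0,0,0,0,0,0])

```text
time: 2.45
position: [0.6294, -0.0383, 0.3413]
tool_rot: [0.817, 0.576, -0.001, -0.001]
ft_force: [-0.4, 0.3, -1.2]
grip_width: 0.0006
```

Run:
```python
from h import *
import cv2
o=robot.get_obs();print(o["time"],o["position"],o["tool_rot"])
c=robot.get_calibration("wrist")
im=robot.camera("wrist");cv2.imwrite("pics/w2.png",im)
np.savez("w2.npz",**c)
print(proj("wrist",W(.5577,-.0033,-.3421,[(0,0,.082),(.054,0,.084),(0,-.104,.127),lid(1.594,.126,.004)])))
```

```text
2.45 [ 0.62936792 -0.03827401  0.34131409] [ 0.81746342  0.57597864 -0.00087776 -0.00117826]
[[328.3761881  130.39039263]
 [328.113811   181.06494515]
 [221.10240463 129.53511537]
 [331.42042714 207.75170503]]
```

View pics/w2.png

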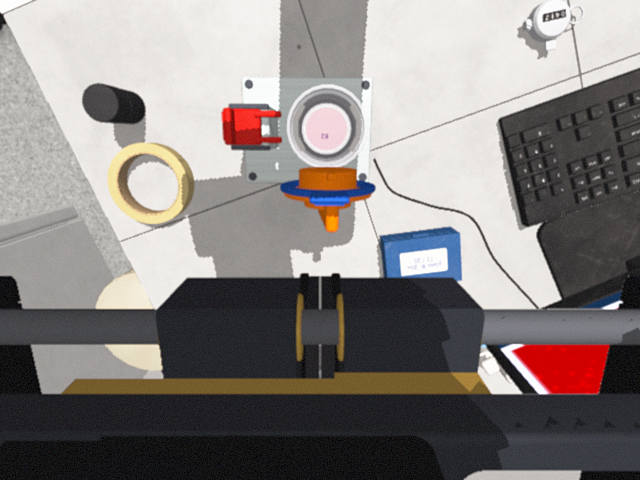

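Run:
```python
import cv2
a=cv2.imread("pics/w2.png")[70:240,210:390]
cv2.imwrite("pics/w2c.png",cv2.resize(a,(0,0),fx=3.5,fy=3.5,interpolation=cv2.INTER_CUBIC))
```

```text
(no output)
```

View pics/w2c.png

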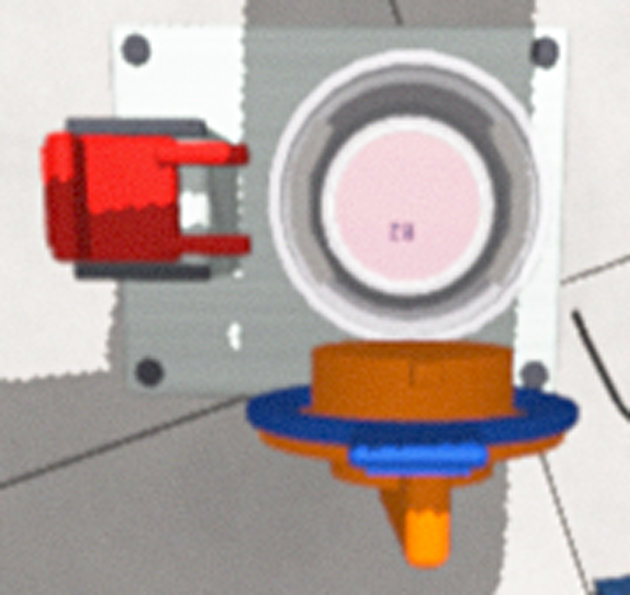

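```bash
cat >> h.py <<'E'
_p=proj
def proj(n,P):
    if n[0]!="w": return _p(n,P)
    c=np.load(n+".npz");p=c["R"]@np.asarray(P).T+c["t"][:,None]
    return np.c_[c["fx"]*p[0]/p[2]+c["cx"],c["fy"]*p[1]/p[2]+c["cy"]]
E
python3 - <<'E'
from h import *
from scipy.optimize import least_squares
k=3.07
T=lambda l:np.array(l)/k+[280,140]
S=lambda l:(np.array(l)-[399,0])/k+[295,195]
V=lambda l:np.array(l)/3.5+[210,70]
tops=T([(120,125),(57,287),(264,367),(325,206)])
sides=S([(456,342),(615,369),(658,262)]);tip=S([(657,32)])
ws=V([(534,376),(546,52),(136,50),(149,372),(404,196),(420,457)])
def mod(p):
    x,y,yaw,th,h,a,b1,b2=p
    sc=[(a,b1,h),(-a,b1,h),(-a,-b2,h),(a,-b2,h)]
    return proj("top",W(x,y,yaw,sc)),proj("side",W(x,y,yaw,[sc[2],sc[3],sc[0],lid(th,.126,.001)])),proj("w2",W(x,y,yaw,sc+[(0,0,.082),lid(th,.126,.001)]))
def f(p):
    t,s,w=mod(p)
    return np.r_[(w-ws).ravel(),.3*(t-tops).ravel(),.3*(s-np.r_[sides,tip]).ravel(),(p[4]-.008)/.004]
r=least_squares(f,[.5,-.02,-.35,1.6,.008,.055,.05,.095],x_scale=[.1,.1,.1,.1,.01,.01,.01,.01])
print(r.x.round(4),r.cost);print(f(r.x).round(1))
x,y,yaw,th=r.x[:4]
q=lambda P:((proj("w2",W(x,y,yaw,P))-[210,70])*3.5).round(0).tolist()
print("plate",q([(.0175,-.104,.127),(-.0175,-.104,.127)]))
for b in(0,.1,.2):
    print(b,"wing",q([lid(th,.054+.039*np.cos(b),.037,.039*np.sin(b))]),"low",q([lid(th,.054-.039*np.cos(b),.037,-.039*np.sin(b))]))
print("tab edge",q([lid(th,.126,.004,.016),lid(th,.126,.004,-.016)]),"rim",q([(.044,0,.082),(-.044,0,.082),(0,.044,.082),(0,-.044,.082)]))
print("lid ring sides",q([lid(th,.054,.0,.046),lid(th,.054,.0,-.046)]))
E
```

```text
[ 0.5571 -0.0053 -0.3428  1.5765  0.0076  0.056   0.0489  0.0946] 12.069414118040637
[ 0.4 -1.7 -0.3 -1.3 -0.2 -0.8  0.3 -0.6  1.2  3.9 -0.9  0.  -0.   0.
  0.1 -0.1  0.2 -0.1  0.1 -0.2 -0.4  0.1 -0.3  0.1 -0.4  0.  -0.4  0.3
 -0.1]
plate [[36.0, 272.0], [27.0, 139.0]]
0 wing [[413.0, 575.0]] low [[408.0, 512.0]]
0.1 wing [[428.0, 575.0]] low [[395.0, 512.0]]
0.2 wing [[443.0, 574.0]] low [[383.0, 512.0]]
tab edge [[488.0, 470.0], [346.0, 470.0]] rim [[408.0, 355.0], [409.0, 56.0], [552.0, 210.0], [265.0, 209.0]]
lid ring sides [[577.0, 410.0], [244.0, 410.0]]
```

Run:
```python
from h import *
from scipy.optimize import least_squares
S=lambda l:(np.array(l)-[399,0])/3.07+[295,195]
V=lambda l:np.array(l)/3.5+[210,70]
tip=S([(657,32)])
ws=V([(534,376),(546,52),(136,50),(149,372),(405,197),(420,459),(43,135),(52,262),(577,412),(247,408)])
def mod(p):
    x,y,yaw,th,a,a2,b1,b2=p;h=.008
    sc=[(a,b1,h),(-a2,b1,h),(-a2,-b2,h),(a,-b2,h)]
    return proj("side",W(x,y,yaw,[lid(th,.126,.001)])),proj("w2",W(x,y,yaw,sc+[(0,0,.082),lid(th,.126,.001),(-.0175,-.104,.127),(.0175,-.104,.127),lid(th,.054,0,.046),lid(th,.054,0,-.046)]))
def f(p):
    s,w=mod(p)
    return np.r_[(w-ws).ravel(),.3*(s-tip).ravel()]
r=least_squares(f,[.5,-.02,-.35,1.6,.055,.055,.05,.095],x_scale=.1,loss="soft_l1")
print(r.x.round(4),r.cost);print(f(r.x).round(1))
x,y,yaw,th=r.x[:4]
A=np.array
print("tab",W(x,y,yaw,[lid(th,.126,.004),lid(th,.116,.004)]),"plate",W(x,y,yaw,[(0,-.104,.118)]))
q=lambda P:((proj("w2",W(x,y,yaw,P))-[210,70])*3.5).round(0).tolist()
for b in(0,.05,.1,.15):
    print(b,"wing",q([lid(th,.054+.039*np.cos(b),.037,.039*np.sin(b))]))
```

```text
[ 0.5564 -0.0037 -0.3512  1.5916  0.0589  0.0534  0.0475  0.096 ] 9.552685863875153
[-0.  -0.1  0.   0.2  0.1 -0.3 -0.1  0.1  2.2  2.4  0.2  0.3 -3.1 -1.2
 -3.5  0.6  1.  -0.6  0.2 -0.3 -0.3  0.3]
tab [[ 0.61329169 -0.0245087   0.20988957]
 [ 0.61309643 -0.02443716  0.19989173]] plate [[ 0.52059235 -0.10130417  0.118     ]]
0 wing [[415.0, 575.0]]
0.05 wing [[423.0, 575.0]]
0.1 wing [[430.0, 575.0]]
0.15 wing [[438.0, 575.0]]
```

The pose is good to about 2 mm, and the wing sits about +0.1 rad off zero. The lid only closes with the cap near 0, so I'll first straighten the wing by squeezing its upper end between vertical pads.

>>> play_rows(increments=[0.7,0,4,0,0,0,4,0,0,0,4,0,0,0,0,0,0,0,0,0], fingers=5, newtons=10)

```text
time: 3.0
position: [0.6316, -0.031, 0.2232]
tool_rot: [0.817, 0.577, -0.0, -0.0]
ft_force: [-0.1, -0.0, 0.3]
grip_width: 0.0326
```

```bash
cat >> h.py <<'E'
X0=(.5564,-.0037,-.351)
def can():
    o=robot.get_obs();p=o["position"];x,y,w=X0;c,s=np.cos(w),np.sin(w);d=p[:2]-[x,y]
    q=o["tool_rot"];A=2*np.arctan2(q[1],q[0])
    print("t",round(o["time"],2),"can xyz mm",(1e3*np.array([c*d[0]+s*d[1],-s*d[0]+c*d[1],p[2]])).round(1),"ang rel +y",round(A-w-np.pi/2,3),"F",o["ft_force"].round(1),"grip",round(o["grip_width"]*1e3,1))
E
python3 - <<'E'
from h import *
import cv2
can();c=robot.get_calibration("wrist");np.savez("w3.npz",**c)
cv2.imwrite("pics/w3.png",robot.camera("wrist"))
print(proj("w3",W(*X0,[lid(1.59,.126,.004,.016),lid(1.59,.126,.004,-.016),lid(1.59,.093,.037,0)])))
E
```

```text
t 3.0 can xyz mm [8.000e+01 2.000e-01 2.232e+02] ang rel +y 0.009 F [-0.1 -0.   0.3] grip 32.6
[[353.9711754  248.28198336]
 [287.89147023 247.65186301]
 [320.20463616 284.12005178]]
```

View pics/w3.png

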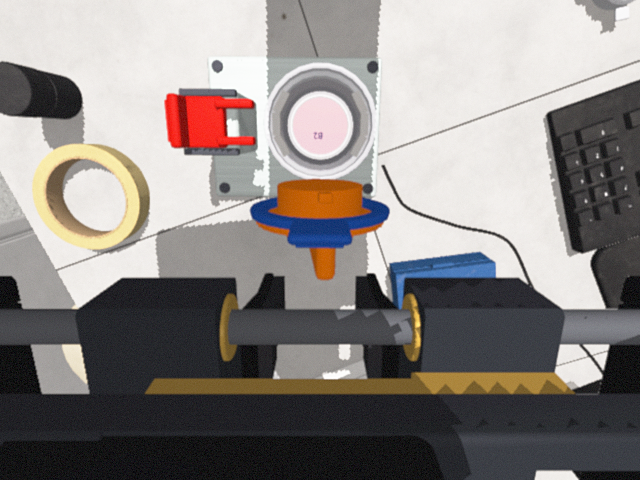

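The tab lands where predicted, at x 287–353, and the wing end is about 5 px right of centre. I'll descend and squeeze.

>>> play_rows(increments=[0,0,3,0,0,0,3.2,0,0,0,0,0,0,0,0,0])

```text
time: 3.45
position: [0.6335, -0.0321, 0.1628]
tool_rot: [0.817, 0.576, 0.001, 0.001]
ft_force: [0.0, 0.2, 0.3]
grip_width: 0.0496
```

>>> play_rows(increments=[0,0,0,0,0,0,0,0,0,0,0,0,0,0,0,0,0,0,0,0], fingers=0, newtons=15)

```text
time: 3.95
position: [0.6325, -0.0317, 0.161]
tool_rot: [0.817, 0.576, 0.001, 0.0]
ft_force: [1.7, 2.9, 2.6]
grip_width: 0.0177
```

>>> play_rows(increments=[0,0,0,0,0,0,0,0,0,0,0,0,0,0,0,0,0,0,0,0])

```text
time: 4.45
position: [0.6327, -0.0315, 0.161]
tool_rot: [0.817, 0.576, 0.001, 0.0]
ft_force: [0.4, 3.6, 3.5]
grip_width: 0.0121
```

```bash
python3 -c "
from h import *
can();print(robot.get_obs()['moment'])"
```

```text
t 4.45 can xyz mm [8.12e+01 1.00e-01 1.61e+02] ang rel +y 0.008 F [0.4 3.6 3.5] grip 12.1
[ 0.63898266 -0.12669292 -0.09071219]
```

The opening reads 12.1 mm, so the bar is flush and square. I'll release, raise, and close the fingers above.

>>> play_rows(increments=[0,0,0,0,0,0,0,0,0,0,0,0,0,0,0,0,0,0.5,-3.3,0], fingers=4)

```text
time: 4.95
position: [0.6325, -0.033, 0.1888]
tool_rot: [0.817, 0.576, -0.004, -0.005]
ft_force: [0.3, -0.2, -0.4]
grip_width: 0.0379
```

>>> play_rows(increments=[0,0,-1.2,0,0,0,0,0,0,0,0,0,0,0,0,0,0,0,0,0], fingers=0)

```text
time: 5.45
position: [0.636, -0.0333, 0.2043]
tool_rot: [0.817, 0.576, -0.001, -0.001]
ft_force: [-0.5, 0.3, 0.1]
grip_width: 0.008
```

Run:
```python
from h import *
can()
# TCP (can x,z mm) path: bottom -x corner of closed fingers on tab face
for th in np.deg2rad([90,80,70,60,50,40,30,20,10,0]):
    r=.116+.003*np.cos(th); P=lid(th,r,.004)
    print(round(np.rad2deg(th)),round(P[0]*1e3+9.5,1),round(P[2]*1e3,1))
```

```text
t 5.45 can xyz mm [ 85.   -0.5 204.3] ang rel +y 0.008 F [-0.5  0.3  0.1] grip 8.0
90 67.5 200.0
80 47.2 199.4
70 27.2 195.3
60 8.2 187.8
50 -9.2 176.9
40 -24.6 163.1
30 -37.2 146.8
20 -46.8 128.4
10 -53.0 108.6
0 -55.5 88.0
```

>>> play_rows(increments=[0,-0.9,0.2,0,0,-0.9,0.1,0,0,-1,0.05,0,0,-1,0.05,0,0,-1,0.2,0])

```text
time: 5.95
position: [0.5911, -0.0171, 0.1998]
tool_rot: [0.817, 0.576, 0.0, 0.0]
ft_force: [1.3, -0.5, -0.6]
grip_width: 0.0005
```

>>> play_rows(increments=[0,-1,0.2,0,0,-0.95,0.35,0,0,-0.95,0.4,0,0,-0.9,0.5,0,0,-0.85,0.6,0])

```text
time: 6.45
position: [0.5472, -0.0015, 0.1787]
tool_rot: [0.817, 0.576, 0.0, -0.0]
ft_force: [0.5, 0.6, 0.7]
grip_width: 0.0005
```

```bash
python3 -c "
from h import *
import cv2
can();cv2.imwrite('pics/s1.png',cv2.resize(robot.camera('side')[150:350,270:470],None,fx=2.5,fy=2.5))"
```

```text
t 6.45 can xyz mm [ -9.4  -1.1 178.7] ang rel +y 0.008 F [0.5 0.6 0.7] grip 0.5
```

View pics/s1.png

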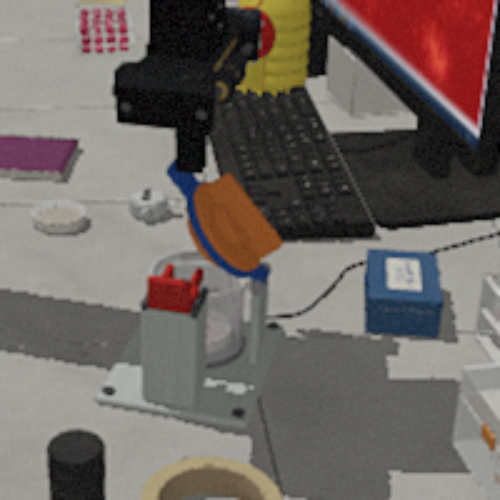

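The side view shows the finger on the blue tab at about (185,165), with the lid following at roughly 50°. I'll continue.

>>> play_rows(increments=[0,-0.8,0.65,0,0,-0.75,0.7,0,0,-0.65,0.8,0,0,-0.6,0.85,0,0,-0.5,0.9,0])

```text
time: 7.0
position: [0.5161, 0.0096, 0.1392]
tool_rot: [0.817, 0.576, -0.0, -0.0]
ft_force: [-0.2, 0.6, 0.4]
grip_width: 0.0004
```

>>> play_rows(increments=[0,-0.45,0.95,0,0,-0.3,1,0,0,-0.3,1,0,0,-0.15,1,0,0,-0.05,1,0])

```text
time: 7.5
position: [0.5046, 0.0136, 0.0896]
tool_rot: [0.817, 0.576, -0.0, -0.0]
ft_force: [-0.1, 0.0, -0.2]
grip_width: 0.0007
```

>>> play_rows(increments=[0,0,0.3,0,0,0,0.2,0,0,0,0.2,0,0,0,0,0])

```text
time: 7.9
position: [0.5045, 0.0137, 0.0874]
tool_rot: [0.817, 0.576, -0.0, 0.0]
ft_force: [-8.9, 1.3, 36.7]
grip_width: 0.0006
```

```bash
python3 -c "
from h import *
can()"
```

```text
t 7.9 can xyz mm [-54.7  -1.5  87.4] ang rel +y 0.009 F [-8.9  1.3 36.7] grip 0.6
```

The lid is down: z is 87.4 mm with 37 N of reaction. Next I'll move over the wing bar.

>>> play_rows(increments=[0,0,-3.5,0,0,0,-3.5,0,0.15,1.8,0,0,0,1.8,0,0,0,1.9,0,0], fingers=4)

```text
time: 8.4
position: [0.5582, -0.0038, 0.1537]
tool_rot: [0.817, 0.576, 0.0, 0.0]
ft_force: [0.5, 0.3, 0.3]
grip_width: 0.0327
```

>>> play_rows(increments=[0,0,0,0,0,0,0,0])

```text
time: 8.6
position: [0.5566, -0.0035, 0.1529]
tool_rot: [0.817, 0.576, -0.001, -0.001]
ft_force: [-0.3, -0.1, -1.3]
grip_width: 0.0387
```

```bash
python3 -c "
from h import *
import cv2
can();np.savez('w4.npz',**robot.get_calibration('wrist'))
a=robot.camera('side')[170:330,270:430];b=robot.camera('top')[150:280,280:410];f=lambda i:cv2.resize(i,(400,400),interpolation=cv2.INTER_CUBIC)
cv2.imwrite('pics/s2.png',np.hstack([f(a),f(b)]))"
```

```text
t 8.6 can xyz mm [1.000e-01 3.000e-01 1.529e+02] ang rel +y 0.008 F [-0.3 -0.1 -1.3] grip 38.7
```

View pics/s2.png

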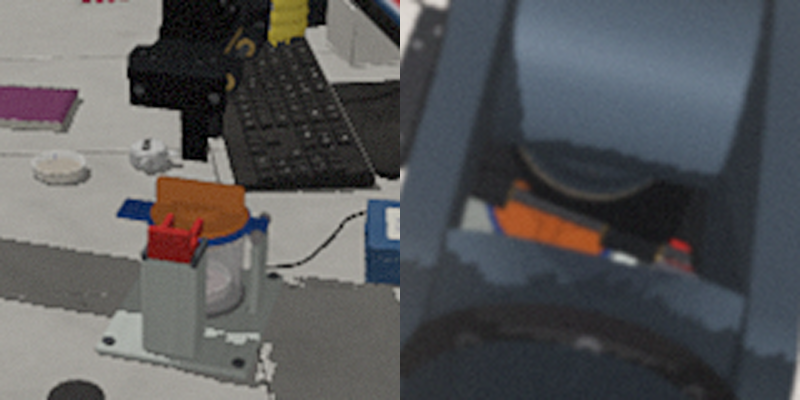

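The lid is flat on the mouth with the wing along it at (200,205) in the left half. I'll descend and grip the wing.

>>> play_rows(increments=[0,0,2.3,0,0,0,2.3,0,0,0,0,0])

```text
time: 9.0
position: [0.5539, -0.0027, 0.105]
tool_rot: [0.817, 0.576, -0.003, -0.003]
ft_force: [0.4, 0.0, 0.2]
grip_width: 0.0398
```

>>> play_rows(increments=[0,0,0,0,0,0,0,0,0,0,0,0,0,0,0,0,0,0,0,0], fingers=0, newtons=40)

```text
time: 9.5
position: [0.5576, -0.0044, 0.1084]
tool_rot: [0.817, 0.576, -0.0, 0.001]
ft_force: [-1.5, -2.7, 3.0]
grip_width: 0.0116
```

>>> play_rows(increments=[0,0,0,0.05,0,0,0,0.1,0,0,0,0.1,0,0,0,0.1,0,0,0,0.1])

```text
time: 10.0
position: [0.5571, -0.0051, 0.1084]
tool_rot: [0.926, 0.378, -0.001, 0.001]
ft_force: [-2.4, -5.0, 4.5]
grip_width: 0.0117
```

```bash
python3 -c "
from h import *
can();print(robot.get_obs()['moment'])"
```

```text
t 10.0 can xyz mm [  1.2  -1.  108.4] ang rel +y -0.444 F [-2.4 -5.   4.5] grip 11.7
[-0.97077716  0.4357564   0.02988816]
```

>>> play_rows(increments=[0,0,0,0.1,0,0,0,0.1,0,0,0,0.1,0,0,0,0.1,0,0,0,0.1])

```text
time: 10.5
position: [0.5563, -0.0055, 0.1083]
tool_rot: [0.99, 0.138, -0.001, 0.002]
ft_force: [-4.1, -6.3, 5.8]
grip_width: 0.0114
```

>>> play_rows(increments=[0,0,0,0.1,0,0,0,0.1,0,0,0,0.1,0,0,0,0.1,0,0,0,0.1])

```text
time: 11.0
position: [0.5554, -0.0055, 0.1083]
tool_rot: [0.994, -0.112, -0.002, 0.002]
ft_force: [-6.0, -7.8, 7.9]
grip_width: 0.0118
```

>>> play_rows(increments=[0,0,0,0.08,0,0,0,0.06,0,0,0,0.04,0,0,0,0.02,0,0,0,0])

```text
time: 11.5
position: [0.5551, -0.0055, 0.1083]
tool_rot: [0.978, -0.207, -0.002, 0.003]
ft_force: [-5.9, -5.7, 7.7]
grip_width: 0.0118
```

```bash
python3 -c "
from h import *
can();print(robot.get_obs()['moment'],robot.get_obs()['q'])"
```

```text
t 11.5 can xyz mm [ -0.6  -2.1 108.3] ang rel +y -1.636 F [-5.9 -5.7  7.7] grip 11.8
[-1.20983815  0.99608521  0.82281722] [-0.20826156  0.59681676  1.70638231 -0.00683497  0.84217376  0.21254853]
```

>>> play_rows(increments=[0,0,0,0.05,0,0,0,0.05,0,0,0,0])

```text
time: 11.8
position: [0.5553, -0.005, 0.1083]
tool_rot: [0.967, -0.255, -0.002, 0.002]
ft_force: [-4.4, -4.8, 6.6]
grip_width: 0.0128
```

```bash
python3 -c "
from h import *
can();print(robot.get_obs()['moment'])"
```

```text
t 11.8 can xyz mm [ -0.6  -1.6 108.3] ang rel +y -1.736 F [-4.4 -4.8  6.6] grip 12.8
[-0.95381382  1.02112493  1.06214811]
```

The pads are now rotating on the bar (opening grew from 11.8 to 12.8 mm), so the cap is at its stop. I'll release, square up, raise, and look before pushing the lock.

>>> play_rows(increments=[0,0,0,0,0,0,0,0,0,0,0,0,0,0,0,0,0,0,-3,0], fingers=4)

```text
time: 12.3
position: [0.5546, -0.0029, 0.1345]
tool_rot: [0.966, -0.258, -0.004, 0.0]
ft_force: [-0.5, -0.0, -0.3]
grip_width: 0.0387
```

>>> play_rows(increments=[0,0,-2.5,-0.08,0,4,0,-0.08,0,4.3,0,0,0,4,0,0,0,0,0,0], fingers=0)

```text
time: 12.8
position: [0.5101, -0.1212, 0.1626]
tool_rot: [0.983, -0.183, 0.0, 0.001]
ft_force: [0.4, 0.4, -0.2]
grip_width: 0.0083
```

>>> play_rows(increments=[0,1,0,0,0,0,0,0,0,0,0,0])

```text
time: 13.1
position: [0.5075, -0.1259, 0.1624]
tool_rot: [0.984, -0.18, -0.0, -0.0]
ft_force: [0.8, -0.8, -0.6]
grip_width: 0.0002
```

```bash
python3 -c "
from h import *
import cv2
can();c=robot.get_calibration('wrist');np.savez('w5.npz',**c)
im=robot.camera('wrist');cv2.imwrite('pics/w5.png',im)
P=W(*X0,[(0,-.104,.118),(-.0175,-.104,.127),(.0175,-.104,.127),(0,-.039,.121),(0,.039,.121)])
print(proj('w5',P))
a=robot.camera('top')[150:280,280:410]
f=lambda i,w:cv2.resize(i,(w,400),interpolation=cv2.INTER_CUBIC)
cv2.imwrite('pics/s3.png',np.hstack([f(im[:320],400*0+400),f(a,400)]))"
```

```text
t 13.1 can xyz mm [  -3.8 -131.6  162.4] ang rel +y -1.581 F [ 0.8 -0.8 -0.6] grip 0.2
[[326.86833933 216.06164659]
 [294.44887991 219.81312482]
 [359.92424489 219.19345412]
 [326.37595035  91.03169402]
 [325.50766858 -93.61200953]]
```

View pics/s3.png

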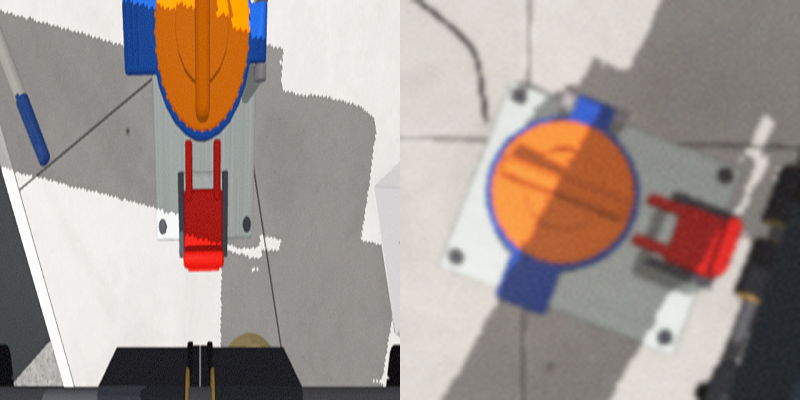

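The wing lies across and lines up with the fork slot; the plate's outer edge is near (203,268) in the left half. I'll go down behind the plate and push.

>>> play_rows(increments=[0.3,0,2.6,0,0,0,2.5,0,0,0,0,0,0,-0.8,0,0,0,-0.8,0,0])

```text
time: 13.7
position: [0.5168, -0.1123, 0.1125]
tool_rot: [0.984, -0.18, 0.001, 0.0]
ft_force: [0.3, 0.4, 1.3]
grip_width: 0.0001
```

>>> play_rows(increments=[0,-0.6,0,0,0,-0.6,0,0,0,-0.5,0,0,0,-0.5,0,0,0,-0.3,0,0])

```text
time: 14.2
position: [0.5251, -0.0892, 0.1119]
tool_rot: [0.984, -0.18, 0.0, 0.0]
ft_force: [-0.0, -1.6, 1.5]
grip_width: 0.0006
```

```bash
python3 -c "
from h import *
can()"
```

```text
t 14.2 can xyz mm [  0.  -91.1 111.9] ang rel +y -1.582 F [-0.  -1.6  1.5] grip 0.6
```

>>> play_rows(increments=[0,-0.3,0,0,0,-0.3,0,0,0,-0.3,0,0,0,-0.2,0,0,0,0,0,0])

```text
time: 14.7
position: [0.526, -0.087, 0.1121]
tool_rot: [0.984, -0.177, -0.002, 0.007]
ft_force: [-12.6, -27.5, 6.6]
grip_width: 0.0004
```

```bash
python3 -c "
from h import *
can()"
```

```text
t 14.7 can xyz mm [ 1.000e-01 -8.870e+01  1.121e+02] ang rel +y -1.575 F [-12.6 -27.5   6.6] grip 0.4
```

>>> play_rows(increments=[0,-0.3,0,0,0,0,0,0])

```text
time: 14.9
position: [0.5261, -0.0868, 0.1122]
tool_rot: [0.984, -0.176, -0.003, 0.01]
ft_force: [-16.1, -35.6, 7.1]
grip_width: 0.0004
```

```bash
python3 -c "
from h import *
can()"
```

```text
t 14.9 can xyz mm [  0.2 -88.4 112.2] ang rel +y -1.573 F [-16.1 -35.6   7.1] grip 0.4
```

>>> play_rows(increments=[0,1.6,0,0,0,2,0,0,0,1,-2,0,0,0,-4,0,0,0,0,0])

```text
time: 15.4
position: [0.5161, -0.1206, 0.1753]
tool_rot: [0.984, -0.181, 0.004, 0.001]
ft_force: [0.2, 0.3, 0.1]
grip_width: 0.0004
```

>>> play_rows(increments=[0,1,0,0,0,0,0,0,0,0,0,0])

```text
time: 15.7
position: [0.5088, -0.1284, 0.1703]
tool_rot: [0.984, -0.18, -0.001, -0.001]
ft_force: [0.2, 0.6, -0.5]
grip_width: 0.0006
```

```bash
python3 -c "
from h import *
import cv2
can();c=robot.get_calibration('wrist');np.savez('w6.npz',**c)
im=robot.camera('wrist')
P=W(*X0,[(0,-.078,.127),(-.0175,-.078,.127),(.0175,-.078,.127),(0,-.039,.121),(0,.039,.121)])
print(proj('w6',P))
a=robot.camera('top')[150:280,280:410];s=robot.camera('side')[195:325,295:425]
f=lambda i,w,h:cv2.resize(i,(w,h),interpolation=cv2.INTER_CUBIC)
cv2.imwrite('pics/s4.png',np.hstack([f(im[:240,200:440],500,500),np.vstack([f(a,250,250),f(s,250,250)])]))"
```

```text
t 15.7 can xyz mm [  -1.8 -133.5  170.3] ang rel +y -1.583 F [ 0.2  0.6 -0.5] grip 0.6
[[323.01524563 165.53882795]
 [290.35177298 165.90167939]
 [355.71008537 165.17562805]
 [322.29166013  89.0745915 ]
 [320.74471957 -88.30600896]]
```

View pics/s4.png

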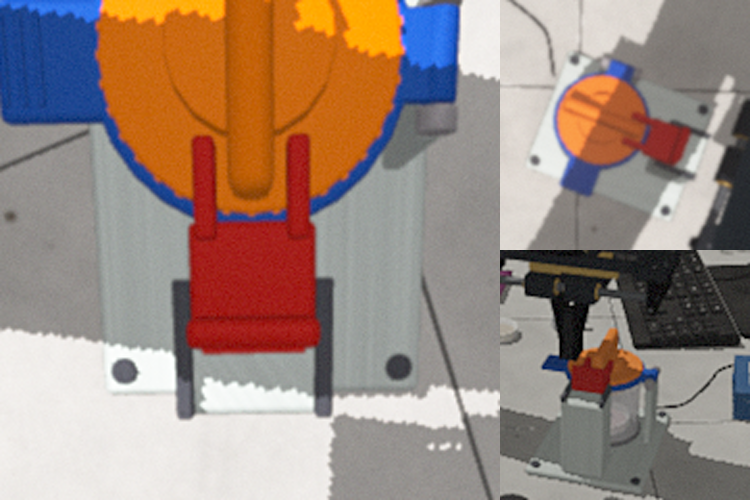

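Run:
```python
from h import *
import cv2
from scipy.optimize import brentq
im=robot.camera('wrist');cv2.imwrite('pics/w7.png',im);np.savez('w7.npz',**robot.get_calibration('wrist'))
for n in("w5","w7"):
    i=cv2.imread(f"pics/{n}.png").astype(int)
    m=(i[...,2]>90)&(i[...,1]<60)&(i[...,0]<60)
    m[260:]=0
    rows=np.where(m[:,315:335].sum(1)>10)[0];cols=np.where(m[rows.max()-5])[0]
    v=rows.max()+.5
    g=lambda y:proj(n,W(*X0,[(0,y,.127)]))[0,1]-v
    print(n,rows.min(),rows.max(),cols.min(),cols.max(),"cy",brentq(g,-.2,0))
```

```text
w5 152 215 295 356 cy -0.10181851495538044
w7 107 168 289 352 cy -0.07935922773944756
```

Run:
```python
from h import *
import cv2
from scipy.optimize import brentq
for n,cols in(("w7",(286,287,288,289,352,353,354,355,356,357)),("w5",(289,290,291,292,293,360,361,362,363))):
    i=cv2.imread(f"pics/{n}.png").astype(int).max(2)
    for c in cols:
        d=np.where(i[100:250,c]<95)[0]+100
        print(n,c,d.min() if len(d) else None,d.max() if len(d) else None)
    for v in (196,198,200,202,204,206,208,210):
        print(v,round(1e3*brentq(lambda y:proj(n,W(*X0,[(0,y,.104)]))[0,1]-v,-.2,0),1),end=" ")
    print()
```

```text
w7 286 135 181
w7 287 135 183
w7 288 135 183
w7 289 135 183
w7 352 134 191
w7 353 134 190
w7 354 134 190
w7 355 134 190
w7 356 134 190
w7 357 134 192
196 -97.8 198 -99.0 200 -100.2 202 -101.5 204 -102.7 206 -103.9 208 -105.2 210 -106.4 
w5 289 138 184
w5 290 138 184
w5 291 138 184
w5 292 138 184
w5 293 139 186
w5 360 137 204
w5 361 137 204
w5 362 137 204
w5 363 137 203
196 -94.9 198 -96.1 200 -97.3 202 -98.5 204 -99.7 206 -100.9 208 -102.1 210 -103.3
```

Plate edge by vision is about -79.4 mm and by finger contact about -78.9 mm, against -78 expected at home. To be sure it's fully home, I'll push once more, harder.

>>> play_rows(increments=[0.2,0,3,0,0,0,2.8,0,0,0,0,0,0,-1.9,0,0,0,-1.9,0,0])

```text
time: 16.4
position: [0.5256, -0.0939, 0.1141]
tool_rot: [0.984, -0.181, 0.0, -0.0]
ft_force: [0.4, 0.6, 0.3]
grip_width: 0.0001
```

>>> play_rows(increments=[0,-0.5,0,0,0,-0.5,0,0,0,-0.5,0,0,0,-0.5,0,0,0,0,0,0])

```text
time: 16.9
position: [0.5282, -0.0872, 0.115]
tool_rot: [0.985, -0.174, -0.003, 0.011]
ft_force: [-17.8, -38.4, 5.6]
grip_width: 0.0006
```

```bash
python3 -c "
from h import *
can()"
```

```text
t 16.9 can xyz mm [  2.2 -88.1 115. ] ang rel +y -1.57 F [-17.8 -38.4   5.6] grip 0.6
```

>>> play_rows(increments=[0,-0.3,0,0,0,-0.3,0,0,0,0,0,0])

```text
time: 17.2
position: [0.5284, -0.0867, 0.1152]
tool_rot: [0.985, -0.173, -0.004, 0.016]
ft_force: [-23.8, -53.2, 8.6]
grip_width: 0.0004
```

```bash
python3 -c "
from h import *
can()"
```

```text
t 17.2 can xyz mm [  2.3 -87.6 115.2] ang rel +y -1.567 F [-23.8 -53.2   8.6] grip 0.4
```

It stops hard at -78.1 mm under 58 N, which is the home position. I'll back off and check once more.

>>> play_rows(increments=[0,2.4,0,0,0,2,0,0,0,1,-2,0,0,0,-4,0,0,1,0,0])

```text
time: 17.7
position: [0.5148, -0.1313, 0.1785]
tool_rot: [0.984, -0.18, 0.005, 0.001]
ft_force: [-0.2, -0.4, 0.3]
grip_width: 0.0005
```

>>> play_rows(increments=[0,4,-3,0,0,4,0,0,0,0,0,0])

```text
time: 18.0
position: [0.4829, -0.209, 0.205]
tool_rot: [0.983, -0.182, 0.002, 0.002]
ft_force: [-0.1, 0.1, 0.0]
grip_width: 0.0005
```

```bash
python3 -c "
from h import *
import cv2
can();im=robot.camera('wrist');a=robot.camera('top')[130:290,270:490]
cv2.imwrite('pics/s5.png',np.hstack([cv2.resize(im[:300],(400,250)),cv2.resize(a,(344,250))]))"
```

```text
t 18.0 can xyz mm [   1.6 -218.1  205. ] ang rel +y -1.586 F [-0.1  0.1  0. ] grip 0.5
```

View pics/s5.png

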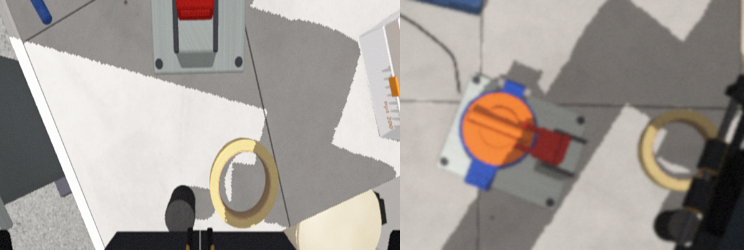

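The lid is closed, the wing lies across, and the fork straddles its end. The tape and can haven't moved. Handing in.

```bash
python3 -c "
from rig import robot
print(robot.hand_in())"
```

```text
the job is handed in; nothing more can be done
None
```

The canister is sealed and I handed the job in at about 18 s of the 58 s limit.

- **Lid:** The cap started about 0.1 rad off zero. I squared the wing between the pads first, then pushed the lid down by its tab. It stopped at 87.4 mm with 37 N of reaction; the closed height is 88 mm.
- **Cap:** I turned it clockwise until it stopped. The pads then twisted on the bar, and the pictures show the wing lined up with the fork slot.
- **Lock:** The first push stopped at about -78.9 mm by finger contact, against -78 mm for fully home. A harder push of 58 N stopped hard at -78.1 mm. The last pictures show the fork straddling the wing end.

**Checks that disagreed:** Between the two pictures the lock seemed to travel only 22.5 mm, not 26 mm. I put that down to the lock starting about 2 mm in and to 1–2 mm of reading error; that picture was taken before the harder push. I trust the hard stop.

The tape roll and objective can looked undisturbed in the last pictures. The tally counter and petri dish weren't in the last view, but the arm never touched them.

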